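# Snap the vent cap home in the storage box lid with a pestle

### The job

The round vent cap lies loose in the collar on the lid of the green storage box. Lift the wooden pestle off its saucer by its handle and press the cap's knob straight down with the pestle's foot until the catches have snapped over the cap and it stays down by itself - firmly, but without straining the lid (never more than 20 N) - then stand the pestle upright on its saucer again and let go. Touch the cap with nothing but the pestle, do not let the pestle fall over, and leave everything else where it is.

Things in the scene. Friction and masses are not known exactly. Their poses are not given: they have to be found in the camera images.
- collar_mouth (a point): Centre of the upper rim of the vent collar: a round white tube, 64 mm inside and 74 mm outside diameter, standing 18 mm out of the middle of the lid and reaching down into a fixed translucent green lever-lock storage box (246 x 176 mm, lid top 84 mm above the table, collar rim 102 mm above the table). z points up, x along the box's long side.
- cap_top (a point): Centre of the flat top of the vent cap's knob: 30 mm diameter, 15.5 mm high, on a round white flange 60 mm in diameter and 4.5 mm thick lying in the collar with 2 mm of play all round. z is the cap's axis, up. Loose at the start, its top about 7 mm above the collar rim. Caught, it stays no higher than the rim; uncaught, it springs back up above it.
- pestle_mid (a point): Middle of the wooden pestle, half-way up (79 mm above its foot); z is its axis, up. Round, 158 mm tall, 0.08 to 0.17 kg: flat foot and thick lower part 36 mm in diameter up to 45 mm, tapering to a straight round handle 24 mm in diameter from 80 to 150 mm above the foot. It starts standing upright on the saucer.
- pestle_foot (a point): Centre of the flat foot (underside) of the pestle.
- saucer_well (a point): Centre of the flat top of the floor of the loose white saucer on which the pestle stands (flat floor 80 mm in diameter, 5 mm above the table; sloping rim 136 mm in diameter, 14 mm high).
- box: The storage box with lid and collar, fixed; origin at the centre of its underside, on the table, right below the collar; x along the long side. The lid cracks when the pestle presses on the cap or collar with more than 20 N, even for a moment: press slowly (about 5 mm/s) and stop in time.
- cap: The vent cap; origin under its centre, 20 mm below the knob's top. It rests on a soft sprung seal. Pressed down it yields (under 2 N) until four sprung catches resist with a peak of 5 to 9 N in all and snap over the flange; 1.5 mm lower is a hard stop. The catches' depth differs from box to box, unseen: they snap after 6 to 32 mm of travel, the stop comes after 7 to 34 mm.
- pestle: The pestle; origin at the centre of its foot.
- saucer: The pestle's saucer; origin at the centre of its underside.
- jar: Bystander: small jar 52 mm in diameter, 65 mm high, standing about 120 mm beyond the pestle (+x).
- matchbox: Bystander: cardboard matchbox 55 x 36 x 14 mm lying on the box lid beside the collar.
- saucepan: Bystander: aluminium saucepan with lid, 184 mm in diameter, 127 mm high, with a long handle.
- bowl: Bystander: upturned bowl 140 mm in diameter, 56 mm high.
- tablespoon: Bystander: steel tablespoon, 165 mm long, lying on the upturned bowl.
- bamboo_stick: Bystander: bamboo stirring stick 300 mm long, 12 mm thick, lying on the table.
- sponge: Bystander: washing-up sponge 90 x 60 x 30 mm.
- saucer2: Bystander: second saucer of the same make, empty.
Things that resemble listed ones, but are neither listed nor needed, are in the scene too. Of the things that look like the pestle, the largest one is meant.

How it is judged:
On the way, in this order (a step that is already met when the one before it is completed fails the run):
1. the pestle is lifted clear of its saucer (height (world z) of pestle_foot above 0.04 m), for 0.1 s.
2. the pestle, upright, presses the cap down into the collar (z of cap_top in the frame of collar_mouth below 0.001 m and contact force between pestle and cap above 1 N and angle between pestle_mid's own z axis and vertical below 0.2 rad), for 0.02 s.
At the end, for the whole second after the job is handed in: The cap is caught: knob top no more than 1 mm above the collar rim with nothing pressing on it, level within 0.08 rad, centred within 6 mm and still. The pestle stands upright (within 0.1 rad), still, on the flat floor of its saucer, its foot within 30 mm of the saucer's centre, released (z of cap_top in the frame of collar_mouth below 0.001 m and angle between cap's own z axis and vertical below 0.08 rad and horizontal distance between cap_top and collar_mouth below 0.006 m and linear speed of each of cap, pestle below 0.02 m/s and horizontal distance between pestle_foot and saucer_well below 0.03 m and distance between pestle_foot and saucer_well below 0.032 m and angle between pestle_mid's own z axis and vertical below 0.1 rad and contact force between pestle and saucer above 0.2 N); the robot touches nothing.
It fails at once if the pestle presses on the cap, lid or collar with more than 20 N (contact force between pestle and cap above 20 N or contact force between pestle and box above 20 N).
It fails at once if the robot itself touches the cap (contact force between any of the fingers, the arm and cap above 0.5 N).
It fails at once if the pestle is tipped over (angle between pestle_mid's own z axis and vertical above 0.6 rad).
It fails at once if the pestle's saucer is shoved more than 50 mm (distance of saucer from where it was at the start of the episode above 0.05 m).
It fails at once if a bystander is moved by more than 30 mm (distance of any of jar, matchbox, saucepan, bowl, tablespoon, bamboo_stick, sponge, saucer2 from where it was at the start of the episode above 0.03 m).
It also fails if it takes over 58 s, if anything falls off the work surface, if the arm or the gripper's body presses on something with over 40 N, if the wrist force passes 120 N, or if a joint passes its speed limit or range.

### The arm

A 6-joint arm with a two-finger parallel gripper is mounted at the origin on the work surface. World frame = base frame: x ahead of the robot, y to its left, z up, the work surface at z = 0. Lengths are in m, angles in rad, forces in N, time in s.
With the tool pointing down it reaches from about 0.275 to 0.75 m from the base axis. Payload 10.2 kg.
Tool frame: the origin (TCP) lies midway between the tips of the shut fingers; the grasp point (between the pads) lies 19 mm behind it (env.hold_point_z is the distance from the TCP to the grasp point, in m); z points along the fingers, y is the line along which they close (so a half turn about z gives the same grasp; the last joint's range is limited). The gripper opens to 85 mm and grips with 20 to 120 N. Pads are 22 mm wide; open, the fingers measure 114 mm over their backs; the gripper's body (76 mm by 85 mm) begins 54 mm behind the grasp point. The pads swing forward as they close: fully open they stand 13 mm farther back than shut.
Start: joints at [-1.476, 0.313, 1.498, -0, 1.331, -0.223], TCP at [0.164, -0.499, 0.231] pointing down, gripper open.
Joint ranges: [-2.94, 2.94], [-0.97, 2.17], [0.19, 2.56], [-1.23, 4.37], [0.02, 3.11], [-2.88, 2.88]. Speed limits (rad/s): [2.39, 2.39, 3.01, 3.14, 3.14, 3.14].

### API

Orientations are given as a unit quaternion [x, y, z, w].
In Python, from bench import env, kinematics, monitor, eyes, job gives the robot as it stands. The module is installed in compiled form; this text tells all that it offers. Calls block until the motion is done:
- env.reach(position, orientation): joint-space move of the TCP to a pose.
- env.movel(position, velocity=0.15, frame=None, guard=None): straight line of the TCP; frame=None keeps the orientation; velocity is the mean speed in m/s. With guard (N) it stops when the force on the tool has changed by that much, and returns True; else False.
- env.set_joints(angles): joint-space move.
- env.release() and env.close_gripper(effort=None): open the fingers fully, or close them until they stop; effort is the grip in N (None keeps the last).
- env.hold(seconds).
- kinematics.ik(position, orientation): joint angles nearest the present ones, or None.
- monitor.sense(): the state.
- eyes.grab_frame(name): name is "side" or "top"; returns a dict with "frame" (480x640x3 uint8, red, green, blue), "mtx" (3x3 intrinsics, pixels), "view" (4x4, takes a point from world to camera coordinates). Camera axes: x right, y down, z forward; pixel columns grow to the right and rows downward; lengths in m; the calibration is good to about 2 mm. A picture is of the moment at which its call begins. There is no depth.
A pose or a line that the arm cannot do raises env.MotionError and nothing moves.
- job.hand_in(): hands the job in; it is judged then, once.
The state is a dict: "clock": time; "joints": joint angles; "qvel": joint speeds; "joint_efforts": joint torques, N m; "position": TCP position; "ee_rot": TCP orientation; "contact_force": force on the tool from outside, world axes, zero at the start; "ft_torque": the same for the moment, N m; "finger_gap": opening from 0.0 (shut) to 1.0 (fully open); "gripper_force": force on a finger pad.
Only numpy, scipy, OpenCV 4.12 (cv2) and the standard library are available. Lean on these libraries where they do the work, as an engineer would, in place of code of your own. Each camera call takes 0.05 s, during which the arm holds its last target. There are 200 camera calls.

## Working session

There is one attempt and no reset: what is moved stays moved. The work goes in short steps, each a Python script; the robot and the scene stay as the last script left them, time stands still between calls to the robot, and variables do not carry over. Pictures are saved under pics/ and viewed, at most 10 in all, crops included, and the job is handed in when it is done.

```bash
mkdir -p pics; cat > h.py <<'E'
import numpy as np, cv2
from bench import env, kinematics, monitor, eyes, job
def grab(n,save=None):
    f=eyes.grab_frame(n)
    if save: cv2.imwrite('pics/'+save,f['frame'][:,:,::-1])
    return f
def ray(f,u,v):
    V=np.array(f['view']);R=V[:3,:3];c=-R.T@V[:3,3]
    d=R.T@np.linalg.inv(f['mtx'])@np.array([u,v,1.]);return c,d
def atz(f,u,v,z):
    c,d=ray(f,u,v);return c+d*(z-c[2])/d[2]
def proj(f,p):
    V=np.array(f['view']);q=np.array(f['mtx'])@(V[:3,:3]@np.array(p)+V[:3,3]);return q[:2]/q[2]
def tri(f1,p1,f2,p2):
    A=[];b=[]
    for f,p in((f1,p1),(f2,p2)):
        c,d=ray(f,*p);d=d/np.linalg.norm(d);M=np.eye(3)-np.outer(d,d);A.append(M);b.append(M@c)
    return np.linalg.solve(sum(A),sum(b))
E
python3 - <<'E'
from h import *
for n in('side','top'):
    f=grab(n,n+'0.png');print(n,ray(f,320,240),f['mtx'])
print(monitor.sense())
E
```

```text
side (array([0.5114985 , 1.05425447, 1.30428499]), array([ 0.03536868, -0.66856173, -0.74321888])) [[556.42069629   0.         318.58613166]
 [  0.         556.42069629 253.55631212]
 [  0.           0.           1.        ]]
top (array([0.31195025, 0.02002078, 1.29605363]), array([ 0.21017614,  0.00853837, -0.97763851])) [[501.26501849   0.         322.44469831]
 [  0.         501.26501849 239.78888892]
 [  0.           0.           1.        ]]
{'clock': 0.1, 'joints': array([-1.47641046e+00,  3.13409994e-01,  1.49834033e+00, -2.73318568e-05,
        1.33101298e+00, -2.23426111e-01]), 'qvel': array([-0.00098239, -0.00179324, -0.00253879,  0.00029948,  0.00025039,
        0.00014231]), 'joint_efforts': array([ 3.63958083e-03, -4.12902975e+01, -2.60137439e+01, -1.19856127e-04,
        3.13004646e-03,  4.79459152e-05]), 'position': array([ 0.1640036 , -0.49848803,  0.23079197]), 'ee_rot': array([ 9.87400305e-01,  1.58241258e-01,  2.44938005e-05, -5.84965603e-04]), 'contact_force': array([-0.48952908,  0.00627216,  0.48583248]), 'ft_torque': array([ 0.01455461, -0.01431541, -0.02601143]), 'gripper_force': 0.0, 'finger_gap': 1.0019893225734513}
```

View pics/side0.png

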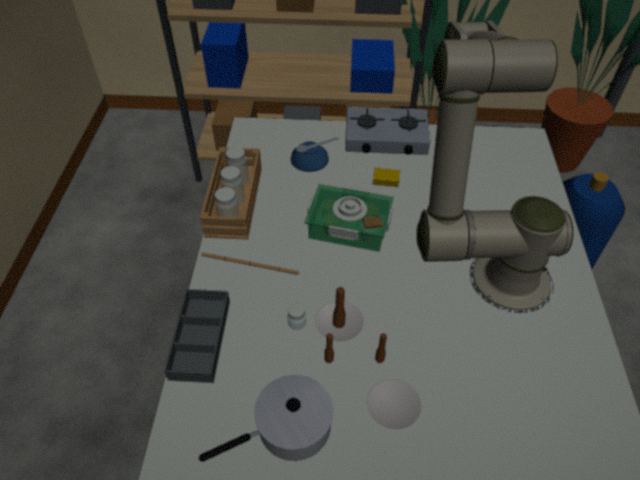

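View pics/top0.png

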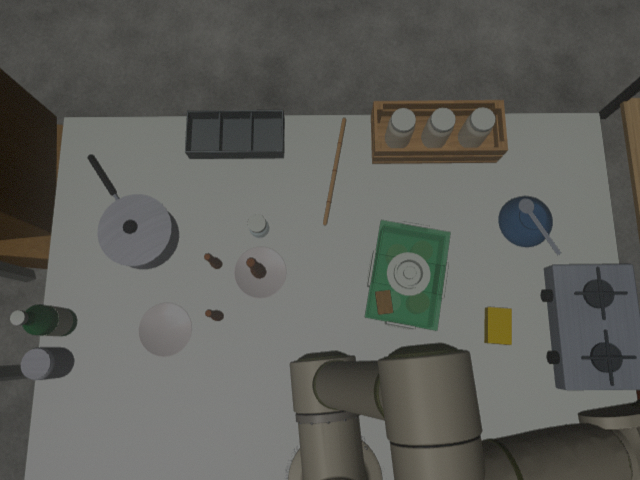

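The pestle-like things in the top view are A (257,268), large, on the saucer; B (213,261), small, on the table; and C (214,315), small, on the table. In the side view they are at (340,307), (329,348) and (381,348). A is the largest and is the one standing on a saucer. Next I check it in a close crop, along with the cap.

```bash
python3 - <<'E'
import cv2,numpy as np
s=cv2.imread('pics/side0.png');t=cv2.imread('pics/top0.png')
def c(i,x,y):return cv2.resize(i[y:y+75,x:x+100],(400,300),interpolation=cv2.INTER_CUBIC)
a=np.vstack([np.hstack([c(s,290,275),c(s,300,175)]),np.hstack([c(t,205,225),c(t,360,225)])])
cv2.imwrite('pics/crop1.png',cv2.convertScaleAbs(a,alpha=1.3))
E
```

```text
(no output)
```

View pics/crop1.png

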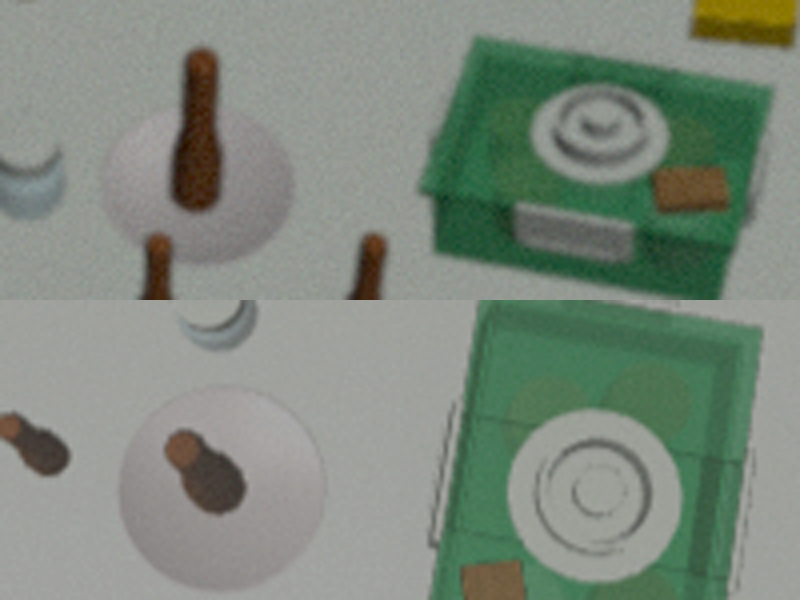

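```bash
python3 - <<'E'
from h import *
s=grab('side');t=grab('top')
print('pestle top',atz(t,250.8,262.3,.163),tri(t,(250.8,262.3),s,(340.7,289.5)), atz(s,340.7,289.5,.161))
print('pestle foot',atz(t,259.5,270.5,.02),'side foot front',atz(s,290+197/4,275+207/4,.005))
print('saucer',atz(t,260.5,272.3,.010),atz(s,290+197/4,275+184/4,.010))
print('knob',atz(t,410,272.5,.109),atz(s,350,175+126/4,.109),tri(t,(410,272.5),s,(350,206.5)))
print('collar',atz(t,408.5,274.3,.102),atz(s,300+(600-400)/4,175+127/4,.102))
print('white disc',atz(t,360+195/4,225+195/4,.084), atz(t,360+(195+87)/4,225+195/4,.084))
print('box long edge',atz(t,360+(432-400)/4,225+300/4,.084)-atz(t,360+80/4,225,.084))
print('jar',atz(t,258,223,.065),'stick etc')
E
```

```text
pestle top [0.50472946 0.18888478 0.163     ] [0.50444479 0.18996707 0.15720101] [0.50323197 0.19320402 0.161     ]
pestle foot [0.50748647 0.18733268 0.02      ] side foot front [0.50193471 0.20447178 0.005     ]
saucer [0.50428787 0.18596549 0.01      ] [0.50261669 0.18885089 0.01      ]
knob [ 0.48582887 -0.18384382  0.109     ] [ 0.48478303 -0.16374953  0.109     ] [ 0.48663614 -0.18708176  0.08698889]
collar [ 0.48253202 -0.18125614  0.102     ] [ 0.48460305 -0.16979252  0.102     ]
white disc [ 0.48644787 -0.18495828  0.084     ] [ 0.48597876 -0.23786763  0.084     ]
box long edge [-0.18574638  0.03489492  0.        ]
jar [0.62208939 0.18746589 0.065     ] stick etc
```

The top view gives the pestle axis at about (0.504, 0.188) and the knob at about (0.486, -0.184). The side-view knob reading is low because it caught the shadowed lower edge of the knob, and the knob's nominal height fits the top view. Both tolerances are generous (30 mm in the grip, 14 mm in the collar), so I set out.

```bash
python3 - <<'E'
from h import *
Q=[1,0,0,0]; P=np.array([.5043,.1885])
print([kinematics.ik([*p,z],Q) for p,z in((P,.106),((.4855,-.184),.18))])
env.reach([*P,.27],Q); print(monitor.sense()['clock'])
env.movel([*P,.106],velocity=.12,guard=8); m=monitor.sense(); print(m['clock'],m['position'])
grab('side','g0.png'); 
env.close_gripper(effort=60); env.hold(.2)
m=monitor.sense();print(m['clock'],m['finger_gap'],m['gripper_force'],m['contact_force'],m['ft_torque'],m['position'])
grab('side','g1.png')
a=np.hstack([cv2.resize(cv2.imread(f'pics/g{i}.png')[230:350,285:385],(400,480),interpolation=2) for i in(0,1)])
cv2.imwrite('pics/g.png',cv2.convertScaleAbs(a,alpha=1.4))
E
```

```text
[array([ 1.39969796e-01,  4.72408750e-01,  1.61677474e+00, -4.44089210e-16,
        1.05240916e+00,  1.71076612e+00]), array([-5.88181074e-01,  3.46101375e-01,  1.59125158e+00, -4.44089210e-16,
        1.20423970e+00,  9.82615252e-01])]
2.9083
4.425 [0.50463978 0.18854192 0.10661979]
5.275 0.26909787837789007 58.921988010406494 [0.22497001 1.34400165 2.82344541] [ 0.41029313  0.01668893 -0.00363801] [0.50440013 0.18866086 0.10619307]
```

View pics/g.png

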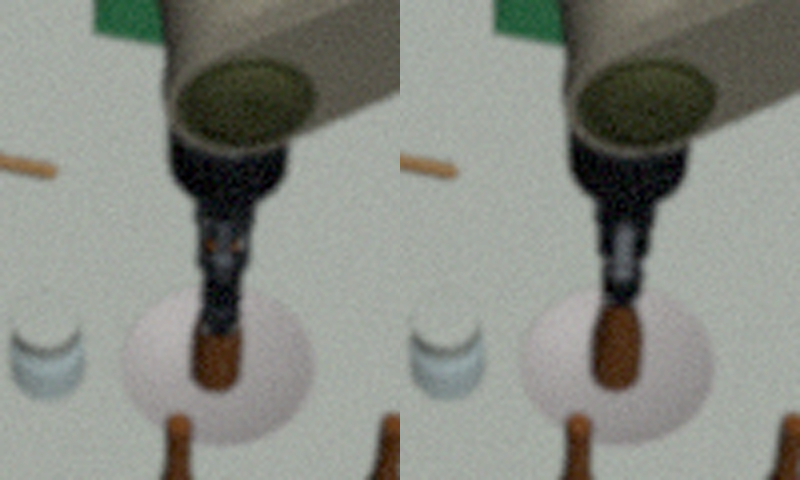

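The pictures show the gripper closed on the handle, with the pestle still upright and its foot at about (617,390) in the crop. The gap of 0.269 × 85 = 23 mm matches the 24 mm handle. Now I lift it and move over the cap.

```bash
python3 - <<'E'
from h import *
env.movel([.5043,.1885,.26],velocity=.12); m=monitor.sense();print(m['clock'],m['contact_force'],m['ft_torque'])
env.movel([.4855,-.184,.26],velocity=.15)
env.movel([.4855,-.184,.222],velocity=.06); env.hold(.3)
m=monitor.sense();print(m['clock'],m['contact_force'],m['position'],m['finger_gap'])
s=grab('side','p.png');t=grab('top','pt.png')
print(proj(s,[.4855,-.184,.102]),proj(s,[.4855,-.184,.121]))
a=np.hstack([cv2.resize(cv2.imread(f)[y:y+90,x:x+80],(400,450),interpolation=2) for f,x,y in(('pics/p.png',310,155),('pics/pt.png',370,230))])
cv2.imwrite('pics/pc.png',cv2.convertScaleAbs(a,alpha=1.3))
E
```

```text
6.7583 [ 0.1585372  -0.23870545 -1.05410436] [ 0.015257   -0.04390571  0.06510747]
10.475 [-0.24613049  0.10071832 -1.35727381] [ 0.48555765 -0.18403022  0.22218161] 0.26676659420585097
[349.80853876 203.49977192] [350.08240684 199.03211431]
```

View pics/pc.png

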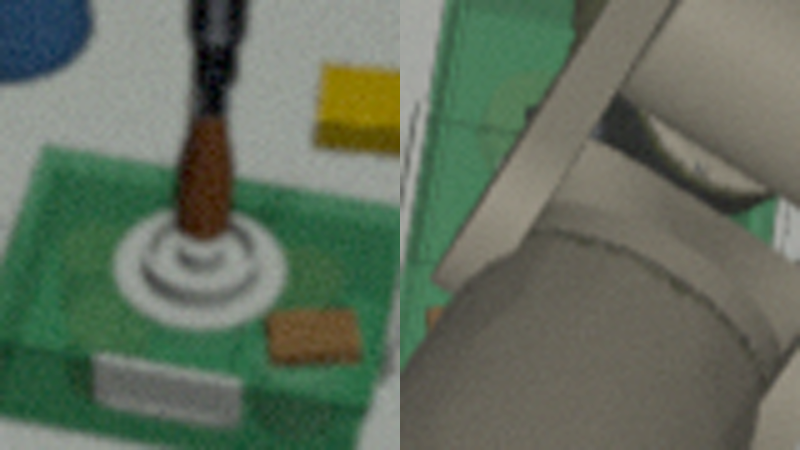

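The side view shows the pestle upright above the knob, its foot at (350.6,202.6). The lid plate's centre at (350,208.3) matches the projection of my (0.4855, -0.184) to within 1 px, so the pestle is centred. Now the slow press in small guarded steps.

```bash
python3 - <<'E'
from h import *
f0=monitor.sense()['contact_force'][2]
z=.222; env.movel([.4855,-.184,.213],velocity=.03,guard=3); z=monitor.sense()['position'][2]
log=[];peak=0;snapped=False;F=0;n=0
while z>.172:
    z-=.0006
    g=env.movel([.4855,-.184,z],velocity=.005,guard=max(2.5,11-max(F,0)))
    m=monitor.sense();F=m['contact_force'][2]-f0;n+=1
    log.append((round(z*1e3,1),round(m['position'][2]*1e3,1),round(F,1)))
    peak=max(peak,F)
    if peak>3.5 and F<peak-2: snapped=True
    if F>10.5 or g or (snapped and F>5): break
print(f0,log,snapped,g,m['clock'],m['position'],m['contact_force'])
E
```

```text
-1.3820521160625643 [(np.float64(212.2), np.float64(212.3), np.float64(0.1)), (np.float64(211.6), np.float64(211.6), np.float64(0.3)), (np.float64(211.0), np.float64(211.0), np.float64(0.2)), (np.float64(210.4), np.float64(210.4), np.float64(0.2)), (np.float64(209.8), np.float64(209.8), np.float64(0.7)), (np.float64(209.2), np.float64(209.2), np.float64(0.4)), (np.float64(208.6), np.float64(208.6), np.float64(0.3)), (np.float64(208.0), np.float64(208.0), np.float64(0.9)), (np.float64(207.4), np.float64(207.4), np.float64(0.2)), (np.float64(206.8), np.float64(206.8), np.float64(0.5)), (np.float64(206.2), np.float64(206.2), np.float64(1.2)), (np.float64(205.6), np.float64(205.6), np.float64(0.0)), (np.float64(205.0), np.float64(205.0), np.float64(-0.0)), (np.float64(204.4), np.float64(204.4), np.float64(0.8)), (np.float64(203.8), np.float64(203.8), np.float64(-0.3)), (np.float64(203.2), np.float64(203.2), np.float64(0.5)), (np.float64(202.6), np.float64(202.6), np.float64(0.1)), (np.float64(202.0), np.float64(202.0), np.float64(0.3)), (np.float64(201.4), np.float64(201.4), np.float64(0
[... 885 characters left out ...]
loat64(192.0), np.float64(2.4)), (np.float64(191.2), np.float64(191.6), np.float64(5.6)), (np.float64(190.6), np.float64(190.9), np.float64(6.0)), (np.float64(190.0), np.float64(189.9), np.float64(3.4)), (np.float64(189.4), np.float64(189.1), np.float64(2.0)), (np.float64(188.8), np.float64(188.5), np.float64(-0.1)), (np.float64(188.2), np.float64(187.9), np.float64(-0.0)), (np.float64(187.6), np.float64(187.4), np.float64(-0.6)), (np.float64(187.0), np.float64(187.0), np.float64(0.3)), (np.float64(186.4), np.float64(186.7), np.float64(2.2)), (np.float64(185.8), np.float64(186.6), np.float64(7.6))] True False 23.0667 [ 0.4857752  -0.18408009  0.18664253] [-0.86601589  0.72884556  6.24977935]
```

The force log is clear: a 6 N catch peak at TCP z of about 191 mm, a drop to zero at the snap, then the hard stop at 186.6 mm with 7.6 N. Now I withdraw, check the cap and carry the pestle back.

```bash
python3 - <<'E'
from h import *
env.movel([.4855,-.184,.26],velocity=.06)
env.movel([.5043,.1885,.26],velocity=.15); env.hold(.2)
grab('top','c1t.png');grab('side','c1.png')
env.movel([.5043,.1885,.120],velocity=.1)
g=env.movel([.5043,.1885,.103],velocity=.01,guard=3); m=monitor.sense();print(g,m['clock'],m['position'],m['contact_force'])
grab('side','c2.png')
L=[('c1t.png',370,240),('c1.png',310,170),('c2.png',300,275)]
a=np.hstack([cv2.resize(cv2.imread('pics/'+f)[y:y+75,x:x+66],(264,300),interpolation=2) for f,x,y in L])
cv2.imwrite('pics/cc.png',cv2.convertScaleAbs(a,alpha=1.3))
E
```

```text
True 30.1917 [0.504348   0.18852613 0.10613374] [ 0.27522442 -0.36721119  5.5051769 ]
```

View pics/cc.png

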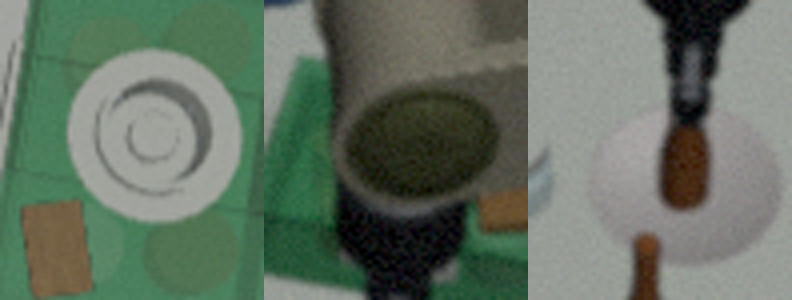

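The top view shows the knob at (153,135) in the crop, sunk deep in the collar with a wide wall shadow around it, so the cap has stayed down. The pestle's foot (685,205) is in the middle of its saucer, and contact came at the original height (0.1061). Now I release and retreat.

```bash
python3 - <<'E'
from h import *
env.release(); env.hold(.3)
env.movel([.5043,.1885,.28],velocity=.08)
env.reach([.30,-.02,.35],[1,0,0,0]); env.hold(.3)
print(monitor.sense()['clock'])
grab('side','e.png');grab('top','et.png')
L=[('et.png',370,240),('et.png',225,235),('e.png',310,170),('e.png',300,275)]
a=np.hstack([cv2.resize(cv2.imread('pics/'+f)[y:y+75,x:x+66],(198,225),interpolation=2) for f,x,y in L])
cv2.imwrite('pics/ec.png',cv2.convertScaleAbs(a,alpha=1.3))
E
```

```text
34.9583
```

View pics/ec.png

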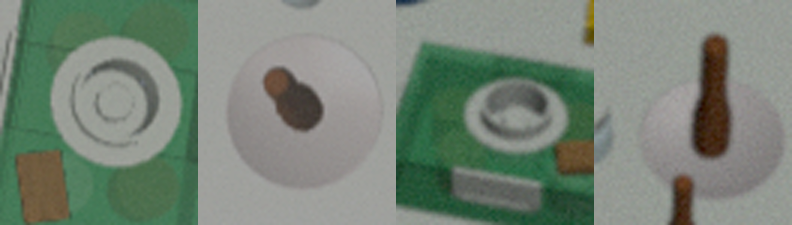

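The knob sits well below the collar rim, at (115,100) and (515,110) in the crop. The pestle stands upright and free on the saucer floor, foot at (300,110), and the matchbox is where it was. I hand in.

```bash
python3 -c "
from h import *
print(job.hand_in())"
```

```text
the job is handed in; nothing more can be done
None
```

The job is handed in, with no verdict returned: the cap snapped in at a 6 N peak and stayed down (highest reading 7.6 N), and the pestle stands upright and released on its saucer, at about 35 s of the 58 s allowed.

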